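Slide the board carrier into the test bay and start the test

TASK

Slide the aluminium board carrier across the bench, flat on the bench and never lifted, through the open mouth of the test bay until its far edge is flush against the back stop. Then push the bay's sprung start plunger all the way down to the end of its stroke and let it spring back up, leaving the carrier seated in the bay. Do not disturb the spray can, the solder spool or the screwdriver.

Things in the scene. Friction and masses are not known exactly. Their poses are not given: they have to be found in the camera images.
- carrier_grip (a point): Centre of the upright black grip on the loose board carrier, over its middle, 43 mm above the bench. Grip: 14 mm thick (along x), 44 mm long (along y), from the circuit board up to 62 mm above the bench; can be pinched from above across its thickness. Beside it along x nothing is higher than 15 mm. z up. The carrier is alike either way round; its x starts within 0.5 rad of world x.
- carrier_plate (a point): Middle of the carrier's aluminium plate, 5 mm above its underside, same axes as the grip. Plate 90 mm (x) by 120 mm (y) by 10 mm, green circuit board on it (top at 12 mm), about 0.5 kg in all. Rows of capacitors up to 33 mm above the bench stand along y = +42 and -42 mm. It starts flat on the bench, left or right of the bay.
- bay: Test bay fixed on the bench, open towards the robot, dark floor level with the bench. Origin: on the bench, where the carrier's middle lies when fully home and centred. x points into the bay, within 0.15 rad of world x; z up. Grey side stops 14 mm high, inner faces at y = +-68 mm from x = -35 to 45 mm (8 mm spare each side of the carrier's 120 mm); the mouth ahead flares to y = +-80 mm (inside) at x = -64 mm.
- bay_back (a point): Middle of the back stop's face, at x = 45 mm in the bay's frame, 7 mm above the bench; the stop is 14 mm high. The carrier's 120 mm edge goes flush against it.
- plunger_top (a point): Middle of the top of the start plunger when up, 64 mm above the bench (moves with it): a black round cap 34 mm across on a grey housing, 50 by 50 mm and 34 mm high, left of the bay (middle at x = -10, y = 118 mm in the bay's frame). Goes straight down 15 mm to an end stop against a spring, 4 N at first, 9 N at the end, and springs back by itself.
- plunger (a joint): How far the plunger is pressed, in m: 0 up, 0.015 fully down.
- can: Bystander: an upright spray can 52 mm across, 140 mm high, on the bench to the right, near the robot. Origin under its middle.
- spool: Bystander: an upright solder spool 56 mm across, 50 mm high, on the bench to the left, near the robot. Origin under its middle.
- driver: Bystander: a screwdriver lying on the bench beyond the bay, roughly along y, on the far side from the robot. Origin under its middle.
There are look-alikes about, which are no part of the job. Leave any orange, pink or red look-alike of the part that bears carrier_grip alone.

How it is judged:
On the way, in this order (a step that is already met when the one before it is completed fails the run):
1. the carrier is home in the bay, flush against the back stop (x of carrier_grip in the frame of bay between -0.006 and 0.006 m and y of carrier_grip in the frame of bay between -0.011 and 0.011 m and angle between the x axis of carrier_grip and the x axis of bay, either way round below 0.07 rad), for 0.2 s.
2. the plunger is pushed fully down while the carrier is home (value of joint plunger above 0.013 m and x of carrier_grip in the frame of bay above -0.006 m and y of carrier_grip in the frame of bay between -0.011 and 0.011 m), for 0.05 s.
At the end, for the whole second after the job is handed in: The carrier lies flat on the bench in the bay, its far edge within 6 mm of the back stop, within 11 mm of the bay's middle sideways, square to the bay within 0.07 rad; the plunger has been pushed at least 13 mm of its 15 mm down after the carrier was home, and is back up (within 3 mm) (all of step 1 and height (world z) of carrier_grip below 0.047 m and angle between carrier_grip's own z axis and vertical below 0.05 rad and value of joint plunger below 0.003 m); the robot touches nothing.
It fails at once if the carrier is lifted (more than 6 mm) or tipped (more than 0.15 rad) instead of slid (height (world z) of carrier_grip above 0.049 m or angle between carrier_grip's own z axis and vertical above 0.15 rad).
It fails at once if the spray can, the solder spool or the screwdriver is moved more than 30 mm (distance of any of can, spool, driver from where it was at the start of the episode above 0.03 m).
It also fails if it takes over 64 s, if anything falls off the work surface, if the arm or the gripper's body presses on something with over 40 N, if the wrist force passes 120 N, or if a joint passes its speed limit or range.

ROBOT

A 6-joint arm with a two-finger parallel gripper is mounted at the origin on the work surface. World frame = base frame: x ahead of the robot, y to its left, z up, the work surface at z = 0. Lengths are in m, angles in rad, forces in N, time in s.
With the tool pointing down it reaches from about 0.275 to 0.75 m from the base axis. Payload 10.2 kg.
Tool frame: the origin (TCP) lies midway between the tips of the shut fingers; the grasp point (between the pads) lies 19 mm behind it (env.hold_point_z is the distance from the TCP to the grasp point, in m); x points along the fingers, z is the direction in which the jaws open and shut, and the axes are right-handed (so a half turn about x gives the same grasp; the last joint's range is limited). The gripper opens to 85 mm and grips with 20 to 120 N. Pads are 22 mm wide; open, the fingers measure 114 mm over their backs; the gripper's body (76 mm by 85 mm) begins 54 mm behind the grasp point. The pads swing forward as they close: fully open they stand 13 mm farther back than shut.
Start: joints at [-1.545, 0.313, 1.498, -0, 1.331, -0.223], TCP at [0.129, -0.509, 0.231] pointing down, gripper open.
Joint ranges: [-2.94, 2.94], [-0.97, 2.17], [0.19, 2.56], [-1.23, 4.37], [0.02, 3.11], [-2.88, 2.88]. Speed limits (rad/s): [2.39, 2.39, 3.01, 3.14, 3.14, 3.14].

INTERFACE

Orientations are given as a unit quaternion [x, y, z, w].
In Python, from bench import env, kinematics, monitor, eyes, job gives the robot as it stands. The module is installed in compiled form; this text tells all that it offers. Calls block until the motion is done:
- env.reach(position, orientation): joint-space move of the TCP to a pose.
- env.movel(position, velocity=0.15, frame=None, guard=None): straight line of the TCP; frame=None keeps the orientation; velocity is the mean speed in m/s. With guard (N) it stops when the force on the tool has changed by that much, and returns True; else False.
- env.set_joints(angles): joint-space move.
- env.release() and env.close_gripper(effort=None): open the fingers fully, or close them until they stop; effort is the grip in N (None keeps the last).
- env.hold(seconds).
- kinematics.ik(position, orientation): joint angles nearest the present ones, or None.
- monitor.sense(): the state.
- eyes.grab_frame(name): name is "side" or "top" or "wrist"; returns a dict with "frame" (384x512x3 uint8, red, green, blue), "mtx" (3x3 intrinsics, pixels), "k1" (the pictures are not rectified: a ray, as slopes to the right and down, at radius r is drawn at 1 + k1 r^2 times it, then the intrinsics apply), "view" (4x4, takes a point from world to camera coordinates). Camera axes: x right, y down, z forward; pixel columns grow to the right and rows downward; lengths in m; the calibration is good to about 2 mm. A picture is of the moment at which its call begins. There is no depth.
A pose or a line that the arm cannot do raises env.MotionError and nothing moves.
- job.hand_in(): hands the job in, once; it reports no verdict.
The state is a dict: "clock": time; "joints": joint angles; "qvel": joint speeds; "joint_efforts": joint torques, N m; "position": TCP position; "ee_rot": TCP orientation; "contact_force": force on the tool from outside, world axes, zero at the start; "ft_torque": the same for the moment, N m; "finger_gap": opening from 0.0 (shut) to 1.0 (fully open).
Only numpy, scipy, OpenCV 4.12 (cv2) and the standard library are available. Lean on these libraries where they do the work, as an engineer would, in place of code of your own. Each camera call takes 0.05 s, during which the arm holds its last target. There are 200 camera calls.

## Working session

There is one attempt and no reset: what is moved stays moved. The work goes in short steps, each a Python script; the robot and the scene stay as the last script left them, time stands still between calls to the robot, and variables do not carry over. Pictures are saved under pics/ and viewed, about 8 in all and at most 12, crops included, and the job is handed in when it is done.

```bash
mkdir -p pics; cat > h.py <<'E'
import numpy as np, cv2
from bench import env, kinematics, monitor, eyes, job
def grab(n,save=None):
    f=eyes.grab_frame(n)
    if save: cv2.imwrite('pics/'+save,f['frame'][...,::-1])
    return f
def dist(f): # k1 model
    return np.array([f['k1'],0,0,0,0.])
def ray(f,uv):
    K=np.array(f['mtx'],float);V=np.array(f['view'],float)
    p=cv2.undistortPoints(np.array(uv,float).reshape(-1,1,2),K,dist(f)).reshape(-1,2)
    d=np.c_[p,np.ones(len(p))]@V[:3,:3]
    o=-V[:3,:3].T@V[:3,3]
    return o,d
def onz(f,uv,z):
    o,d=ray(f,uv); return o+d*((z-o[2])/d[:,2])[:,None]
def proj(f,P):
    K=np.array(f['mtx'],float);V=np.array(f['view'],float)
    return cv2.projectPoints(np.array(P,float).reshape(-1,1,3),cv2.Rodrigues(V[:3,:3])[0],V[:3,3],K,dist(f))[0].reshape(-1,2)
E
python3 - <<'E'
from h import *
import pickle
fs={n:grab(n,n+'0.png') for n in('top','side')}
pickle.dump(fs,open('f0.pkl','wb'))
for n in fs:
    f=fs[n]; print(n,f['mtx'],f['k1'],np.round(ray(f,[[0,0]])[0],3)); print(np.round(onz(f,[[256,192],[0,0],[511,383]],0),3))
s=monitor.sense(); print({k:s[k] for k in('clock','position','ee_rot','finger_gap')},env.hold_point_z)
E
```

```text
top [[411.47635335   0.         249.82052245]
 [  0.         411.47635335 191.05385878]
 [  0.           0.           1.        ]] -0.006380524238345117 [ 0.327 -0.008  1.375]
[[ 0.559 -0.006  0.   ]
 [ 1.277  0.957  0.   ]
 [-0.038 -0.808  0.   ]]
side [[362.00863413   0.         258.14002917]
 [  0.         362.00863413 190.11416629]
 [  0.           0.           1.        ]] -0.034770445536075195 [0.147 0.694 0.718]
[[ 0.595 -0.043  0.   ]
 [ 4.099 -1.216  0.   ]
 [-0.124  0.197  0.   ]]
{'clock': 0.1, 'position': array([ 0.12925353, -0.50858917,  0.2307988 ]), 'ee_rot': array([ 0.43441595,  0.55843737, -0.43378449,  0.55790815]), 'finger_gap': 0.9989684201824209} 0.0187
```

View pics/top0.png

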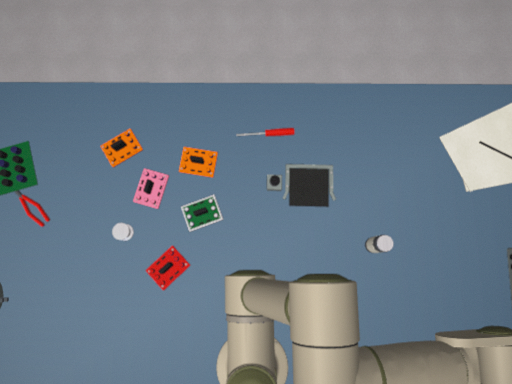

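View pics/side0.png

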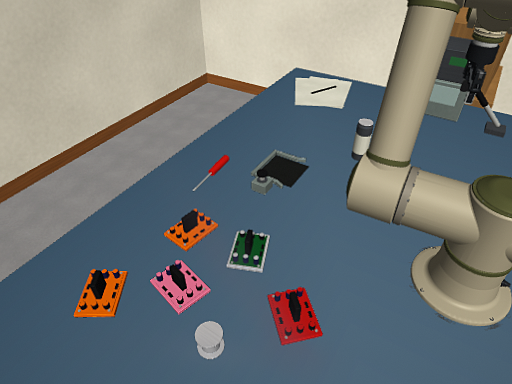

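The top view shows these candidates: green board on silver plate (201,212), orange (121,147) and (198,161), pink (151,188), red (168,268), and a large all-green board with no grip at far left (15,168). The green and silver one fits: aluminium plate, upright grip, reachable, left of the bay. The bay's dark floor is at (309,187), the plunger at (274,182), the can at (380,243), the spool at (122,232) and the driver at (265,132). Next I confirm with a crop and measure.

```bash
python3 - <<'E'
from h import *
import pickle
fs=pickle.load(open('f0.pkl','rb')); f=fs['top']; im=f['frame']
a=cv2.resize(im[140:260,150:350],None,fx=4,fy=4,interpolation=cv2.INTER_CUBIC)
cv2.imwrite('pics/crop0.png',a[...,::-1])
hsv=cv2.cvtColor(im,cv2.COLOR_RGB2HSV)
def blobs(m,roi,name,z,amin=30):
    u0,v0,u1,v1=roi; mm=np.zeros(m.shape,np.uint8); mm[v0:v1,u0:u1]=m[v0:v1,u0:u1]
    cs,_=cv2.findContours(mm,cv2.RETR_EXTERNAL,cv2.CHAIN_APPROX_NONE)
    for c in cs:
        if cv2.contourArea(c)<amin: continue
        P=onz(f,c.reshape(-1,2),z)
        r=cv2.minAreaRect((P[:,:2]*1000).astype(np.float32))
        mo=cv2.moments(c);print(name,'px',np.round([mo['m10']/mo['m00'],mo['m01']/mo['m00']],1),'mm',np.round(r[0],1),np.round(r[1],1),round(r[2],1))
H,S,V=[hsv[...,i].astype(int) for i in range(3)]
notblue=~((H>95)&(H<120)&(S>90))
blobs(notblue.astype(np.uint8),(175,188,230,240),'carrier',.010)
blobs(((H>40)&(H<90)&(S>120)).astype(np.uint8),(175,188,230,240),'green',.012)
blobs(((V<60)).astype(np.uint8),(185,200,218,226),'grip',.062,10)
blobs((V<60).astype(np.uint8),(284,160,338,212),'floor',.0)
blobs(notblue.astype(np.uint8),(260,155,340,212),'bay+housing',.014)
blobs(notblue.astype(np.uint8),(260,168,283,196),'housing',.034)
blobs((V<70).astype(np.uint8),(263,168,285,196),'cap',.064,10)
blobs(notblue.astype(np.uint8),(100,215,140,245),'spool',.05)
blobs(notblue.astype(np.uint8),(360,230,400,256),'can',.0)
E
```

```text
carrier px [202.  213.5] mm [483.8 175. ] [171.5 184.3] 0.7
green px [201.1 212.6] mm [486.2 175.3] [ 71.5 101.2] 20.5
grip px [200.3 211.5] mm [483.7 172.7] [17.5 43.6] 19.2
floor px [308.5 187. ] mm [ 578.4 -183.9] [126.1 124.9] 89.8
bay+housing px [299.5 183. ] mm [ 589.9 -153.1] [191.9 268.4] 0.5
housing px [271.  181.5] mm [589.5 -55.4] [91.3 73.4] 0.5
cap px [274.5 180.2] mm [587.5 -65.8] [27.6 29.6] 64.2
spool px [119.5 229.5] mm [423.8 434.8] [ 93.7 131.9] 0.7
can px [379.5 242.5] mm [ 393.9 -416. ] [ 82.2 132.8] 0.6
```

View pics/crop0.png

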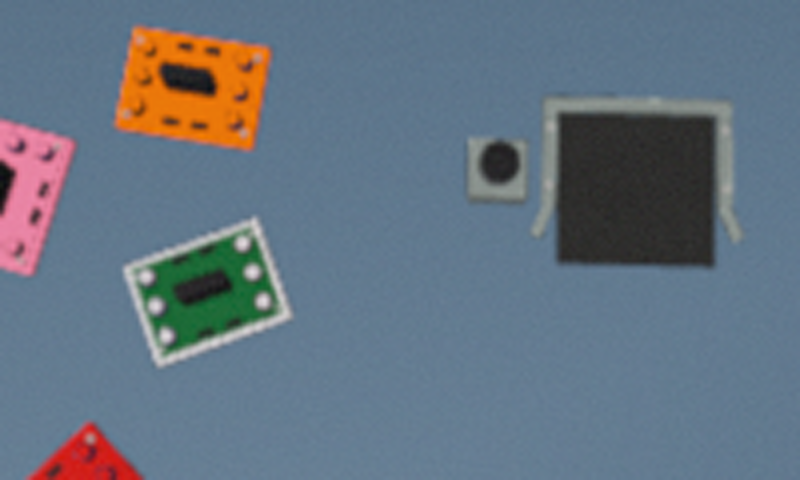

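The crop confirms the target: green board with an aluminium rim, capacitors and black grip at crop (205,288). The grip is at about (0.485, 0.174) with yaw about +0.34, and its sizes match. The bay needs better measuring, so I take a wrist view of it from above, then one of the carrier.

```bash
cat >> h.py <<'E'
from scipy.spatial.transform import Rotation as R
def down(a):
    z=np.array([np.cos(a),np.sin(a),0]);x=np.array([0,0,-1.]);return R.from_matrix(np.c_[x,np.cross(z,x),z]).as_quat()
E
python3 - <<'E'
from h import *
import pickle
for p,a in (((.50,-.18,.36),0),((.485,.174,.05),.34),((.3,.1,.05),.2),((.36,-.18,.05),0),((.58,-.18,.05),0)):
    for k in (0,np.pi): 
        q=kinematics.ik(p,down(a+k)); print(p,round(a+k,2),None if q is None else np.round(q,2))
E
```

```text
(0.5, -0.18, 0.36) 0 [-0.57  0.28  1.22 -0.    1.65 -0.57]
(0.5, -0.18, 0.36) 3.14 [-0.57  0.28  1.22 -0.    1.65  2.58]
(0.485, 0.174, 0.05) 0.34 [ 0.12  0.51  1.73 -0.    0.9  -0.22]
(0.485, 0.174, 0.05) 3.48 None
(0.3, 0.1, 0.05) 0.2 [-0.05  0.16  2.29 -0.    0.7  -0.25]
(0.3, 0.1, 0.05) 3.34 None
(0.36, -0.18, 0.05) 0 [-0.76  0.32  2.06 -0.    0.77 -0.76]
(0.36, -0.18, 0.05) 3.14 [-0.76  0.32  2.06 -0.    0.77  2.38]
(0.58, -0.18, 0.05) 0 [-0.49  0.68  1.43 -0.    1.03 -0.49]
(0.58, -0.18, 0.05) 3.14 [-0.49  0.68  1.43 -0.    1.03  2.65]
```

```bash
python3 - <<'E'
from h import *
import pickle
env.reach([.50,-.18,.36],down(0))
a=grab('wrist','w_bay.png'); t=grab('top','t1.png')
pickle.dump({'wrist':a,'top':t},open('f1.pkl','wb'))
print(np.round(ray(a,[[0,0]])[0],3), np.round(onz(a,[[256,192],[0,0],[511,0],[511,383]],0),3), monitor.sense()['clock'])
E
```

```text
[ 0.499 -0.112  0.502] [[ 0.499 -0.255  0.   ]
 [ 0.155  0.014  0.   ]
 [ 0.841  0.013  0.   ]
 [ 0.977 -0.627  0.   ]] 2.0583
```

View pics/w_bay.png

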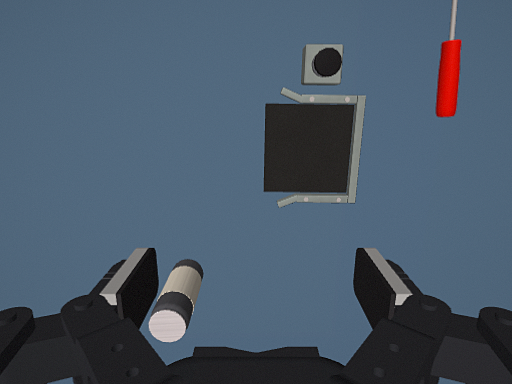

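The wrist view shows the bay floor at (265-355, 104-192), the back stop along (363,97)-(350,203), side stops at rows about 98 and 199, and the cap at (328,62). I fit lines to the stops' top inner edges.

```bash
cat > bay.py <<'E'
from h import *
import pickle
a=pickle.load(open('f1.pkl','rb'))['wrist']; g=cv2.cvtColor(a['frame'],cv2.COLOR_RGB2GRAY).astype(float)
def cross(line,lvl):
    i=np.nonzero((line[:-1]<lvl)&(line[1:]>=lvl))[0]
    return None if len(i)==0 else i[0]+(lvl-line[i[0]])/(line[i[0]+1]-line[i[0]])
lvl=95
bk=[];L=[];Rr=[]
for v in range(115,186,5):
    c=cross(g[v,335:372],lvl); bk.append((335+c,v))
for u in range(312,342,4):
    c=cross(g[112:88:-1,u],lvl); L.append((u,112-c))
    c=cross(g[180:206,u],lvl); Rr.append((u,180+c))
print(g[150,335:372:2].astype(int),g[112:88:-1,325].astype(int),g[180:206,325].astype(int))
def fit(px,z):
    P=onz(a,px,z)[:,:2]; vx,vy,x,y=cv2.fitLine(P.astype(np.float32),cv2.DIST_HUBER,0,.001,.001).ravel(); n=np.array([-vy,vx]); return np.array([x,y]),np.array([vx,vy]),np.abs((P-[x,y])@n).max()
for n,p in(('back',bk),('left',L),('right',Rr)):
    c,d,e=fit(p,.014); print(n,np.round(c,4),'dir deg',np.degrees(np.arctan2(d[1],d[0])).round(2),'maxres',round(float(e),4), 'onfloor',np.round(fit(p,0)[0],4))
E
python3 bay.py
```

```text
[ 37  37  36  39  41  35  34  30  80 140 137 133 142 100 100 100 101 101
  98] [ 37  34  36  35  37  40  36  34  57  75 120 135 134 136 138 143 145 141
 111  98 100 100  99 101] [ 40  40  38  38  36  35  40  40  37  36  35  32  63 105  94 115 151 139
 140 137 136 133 113  99 102 101]
back [ 0.6408 -0.1861] dir deg 89.09 maxres 0.0004 onfloor [ 0.6449 -0.1882]
left [ 0.5985 -0.1189] dir deg -0.8 maxres 0.0001 onfloor [ 0.6014 -0.1191]
right [ 0.6063 -0.2521] dir deg -1.87 maxres 0.0014 onfloor [ 0.6094 -0.2561]
```

```bash
sed -i 's/(g\[112:88:-1,u\],lvl)/(g[112:88:-1,u],120)/; s/(g\[180:206,u\],lvl)/(g[180:206,u],122)/' bay.py; cat >> bay.py <<'E'
cb,db,_=fit(bk,.014);cl,dl,_=fit(L,.014);cr,dr,_=fit(Rr,.014)
yaw=np.mean([np.arctan2(db[1],db[0])-np.pi/2,np.arctan2(dl[1],dl[0]),np.arctan2(dr[1],dr[0])])
ex=np.array([np.cos(yaw),np.sin(yaw)]);ey=np.array([-ex[1],ex[0]])
o=ex*(cb@ex-.045)+ey*((cl@ey+cr@ey)/2)
print('yaw',yaw,'width',(cl-cr)@ey,'origin',o)
print('plunger expected',o-.010*ex+.118*ey)
m=((g<70)*255).astype(np.uint8);m2=np.zeros_like(m);m2[40:84,305:350]=m[40:84,305:350]
c=max(cv2.findContours(m2,0,1)[0],key=cv2.contourArea);(u,v),r=cv2.minEnclosingCircle(c);print('cap',onz(a,[[u,v],[u+r,v]],.064),r)
E
python3 bay.py
```

```text
[ 37  37  36  39  41  35  34  30  80 140 137 133 142 100 100 100 101 101
  98] [ 37  34  36  35  37  40  36  34  57  75 120 135 134 136 138 143 145 141
 111  98 100 100  99 101] [ 40  40  38  38  36  35  40  40  37  36  35  32  63 105  94 115 151 139
 140 137 136 133 113  99 102 101]
back [ 0.6408 -0.1861] dir deg 89.09 maxres 0.0004 onfloor [ 0.6449 -0.1882]
left [ 0.5985 -0.1181] dir deg -0.56 maxres 0.0001 onfloor [ 0.6013 -0.1183]
right [ 0.6065 -0.2557] dir deg -0.24 maxres 0.0001 onfloor [ 0.6096 -0.2598]
yaw -0.009917017 width 0.13751009 origin [ 0.595797   -0.18683422]
plunger expected [ 0.5869677  -0.06874085]
cap [[ 0.58671421 -0.06985613  0.064     ]
 [ 0.60517557 -0.06988291  0.064     ]] 15.000100135803223
```

The bay fit agrees with the description: stop width 137.5 mm against 136, and the cap sits 1 mm from where the bay frame predicts. Next I look at the carrier from close by and measure it.

```bash
cat > car.py <<'E'
from h import *
import pickle
def carrier(f):
    hsv=cv2.cvtColor(f['frame'],cv2.COLOR_RGB2HSV).astype(int);H,S,V=hsv[...,0],hsv[...,1],hsv[...,2]
    g=((H>45)&(H<90)&(S>110)).astype(np.uint8)
    c=max(cv2.findContours(g,0,1)[0],key=cv2.contourArea)
    r=cv2.minAreaRect((onz(f,c.reshape(-1,2),.012)[:,:2]*1e3).astype(np.float32))
    hull=cv2.fillConvexPoly(np.zeros_like(g),cv2.convexHull(c),1)
    d=((V<75)&(S<110)&(hull>0)).astype(np.uint8)
    cg=max(cv2.findContours(d,0,1)[0],key=cv2.contourArea)
    return r,cv2.minAreaRect(cg),cv2.minAreaRect((onz(f,cg.reshape(-1,2),.062)[:,:2]*1e3).astype(np.float32))
E
python3 - <<'E'
from car import *
env.reach([.485,.215,.30],down(.34))
f=grab('wrist','w_car.png'); pickle.dump(f,open('f2.pkl','wb'))
for r in carrier(f): print(np.round(r[0],1),np.round(r[1],1),round(r[2],1))
print(np.round(ray(f,[[0,0]])[0],3),monitor.sense()['clock'])
E
```

```text
[485.1 172.6] [ 77.5 106.8] 20.9
[244.9 190.4] [45.  11.7] 88.0
[485.  174.2] [14.  55.6] 21.2
[0.461 0.279 0.443] 3.5917
```

View pics/w_car.png

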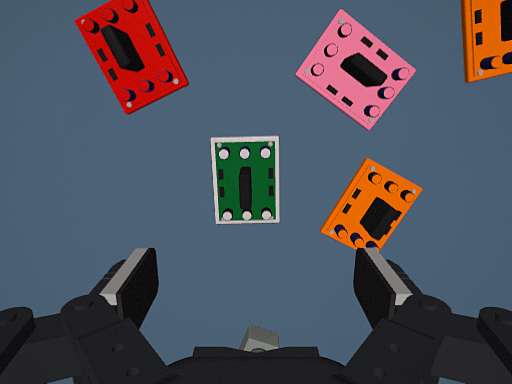

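The wrist view shows the green and silver carrier at (245,180), with its grip at (245,190), at (0.485, 0.173) and yaw about 0.363. Three measurements agree within 2 mm. Grasping now.

```bash
python3 - <<'E'
from h import *
q=down(.363)
env.reach([.485,.173,.13],q)
print(env.movel([.485,.173,.028],velocity=.1,frame=q,guard=15))
env.close_gripper(40); env.hold(.2)
s=monitor.sense(); print(s['clock'],s['position'],s['finger_gap'],s['contact_force'])
env.movel([.44,0,.028],velocity=.1,frame=down(.15))
s=monitor.sense(); print(s['clock'],s['position'],s['finger_gap'],s['contact_force'])
env.movel([.43,-.187,.028],velocity=.1,frame=down(-.01))
s=monitor.sense(); print(s['clock'],s['position'],s['finger_gap'],s['contact_force'])
f=grab('wrist','w_mouth.png'); t=grab('top','t_mouth.png'); sd=grab('side','s_mouth.png')
im=np.hstack([cv2.resize(t['frame'][140:300,230:400],None,fx=2.2,fy=2.2),cv2.resize(sd['frame'][120:280,200:370],None,fx=2.2,fy=2.2)])
cv2.imwrite('pics/mouth.png',im[...,::-1])
E
```

```text
False
6.3417 [0.48538677 0.17305183 0.02823884] 0.16203145125083374 [1.70400159 0.19536067 2.99225328]
8.2833 [4.40008385e-01 3.79398609e-04 2.82090829e-02] 0.15749394084634616 [0.36596806 4.8933889  5.823505  ]
10.3083 [ 0.42967351 -0.18569345  0.02823195] 0.1563253913766471 [ 0.41222736  9.76269655 10.64586971]
```

View pics/mouth.png

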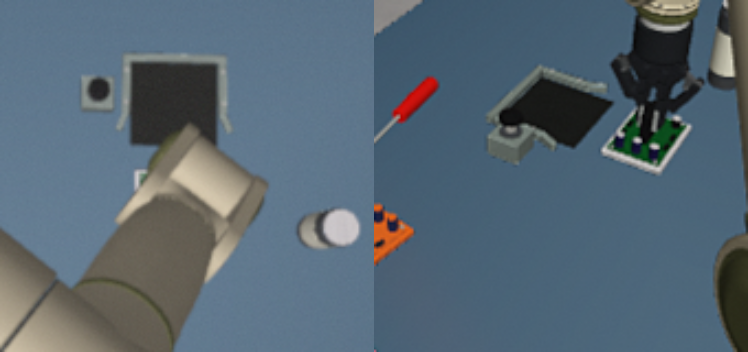

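The carrier is held and flat at the mouth, with the bay clear ahead: crop left half (175,100), carrier in the right half at (650,140). I check how it sits in the grip from the wrist view before inserting.

```bash
cat >> car.py <<'E'
def rim(f,name=None):
    hsv=cv2.cvtColor(f['frame'],cv2.COLOR_RGB2HSV).astype(int);H,S,V=hsv[...,0],hsv[...,1],hsv[...,2]
    g=((H>45)&(H<90)&(S>110)).astype(np.uint8); g[262:]=0
    c=np.vstack([c for c in cv2.findContours(g,0,1)[0] if cv2.contourArea(c)>60])
    b=cv2.boundingRect(c); return b
E
python3 - <<'E'
from car import *
f=grab('wrist','w2.png'); pickle.dump(f,open('f3.pkl','wb')); s=monitor.sense()
print(rim(f), np.round(s['contact_force'],1), s['ft_torque'].round(2),s['clock'])
# predicted corners of plate top at z=.010 and pcb if carrier centred with grip
c=np.array([s['position'][0],s['position'][1]])
P=[[c[0]+a,c[1]+b,.010] for a,b in((-.045,.06),(.045,.06),(.045,-.06),(-.045,-.06))]
px=proj(f,P);print(px.round(1))
im=f['frame'].copy(); cv2.polylines(im,[px.round().astype(int)],True,(255,0,0),1)
cv2.imwrite('pics/w2b.png',im[...,::-1])
E
```

```text
(174, 134, 164, 128) [ 0.2  9.7 11. ] [ 1.11 -0.1  -0.  ] 10.5083
[[161.1 118.5]
 [351.3 116.7]
 [336.6 331.8]
 [179.3 332.8]]
```

View pics/w2b.png

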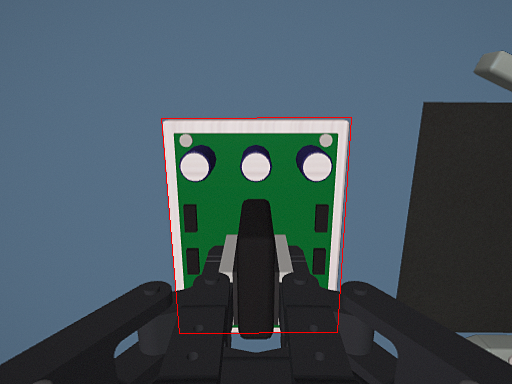

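The predicted plate outline (red) lies on the carrier's rim to within about 1 mm, so the carrier is square and centred in the grip. Inserting.

```bash
python3 - <<'E'
from h import *
q=down(-.01)
def p(*a):
    s=monitor.sense(); print(*a,round(s['clock'],2),s['position'].round(4),round(s['finger_gap'],3),s['contact_force'].round(1),s['ft_torque'].round(2))
h=env.movel([.57,-.1868,.0284],velocity=.08,frame=q,guard=25);p(h)
if not h:
    h=env.movel([.602,-.1868,.0284],velocity=.03,frame=q,guard=15);p(h)
E
```

```text
True 10.82 [ 0.4297 -0.1856  0.0284] 0.162 [-3.7  0.4  5.4] [-0.28  0.16 -0.05]
```

```bash
python3 - <<'E'
from h import *
q=down(-.01)
def p(*a):
    s=monitor.sense(); print(*a,round(s['clock'],2),s['position'].round(4),round(s['finger_gap'],3),s['contact_force'].round(1),s['ft_torque'].round(2))
h=env.movel([.50,-.1868,.0284],velocity=.05,frame=q,guard=35);p(h)
if not h: h=env.movel([.575,-.1868,.0284],velocity=.05,frame=q,guard=30);p(h)
if not h: h=env.movel([.602,-.1868,.0284],velocity=.03,frame=q,guard=20);p(h)
E
```

```text
False 12.37 [ 0.4983 -0.1865  0.0284] 0.158 [-9.3  0.6  9.4] [-0.05  1.29  0.02]
False 14.02 [ 0.5733 -0.1867  0.0284] 0.154 [-8.4 -0.6  9.4] [-0.06  1.27  0.02]
True 14.84 [ 0.5974 -0.1866  0.0286] 0.155 [-3.8  0.2  5. ] [-0.12  0.14 -0.27]
```

Contact came at x=0.597, against an expected 0.596. I look before letting go.

```bash
python3 - <<'E'
from h import *
f=grab('wrist','w4.png'); o=np.array([.5958,-.1868]);a=-.01
ex=np.array([np.cos(a),np.sin(a)]);ey=np.array([-ex[1],ex[0]])
im=f['frame'].copy()
px=proj(f,[[*(o+x*ex+y*ey),.010] for x,y in((-.045,.06),(.045,.06),(.045,-.06),(-.045,-.06))])
cv2.polylines(im,[(px*16).round().astype(int)],True,(255,0,0),1,cv2.LINE_AA,4)
im=cv2.resize(im[60:280,120:400],None,fx=2.7,fy=2.7); cv2.imwrite('pics/w4b.png',im[...,::-1])
E
```

```text
(no output)
```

View pics/w4b.png

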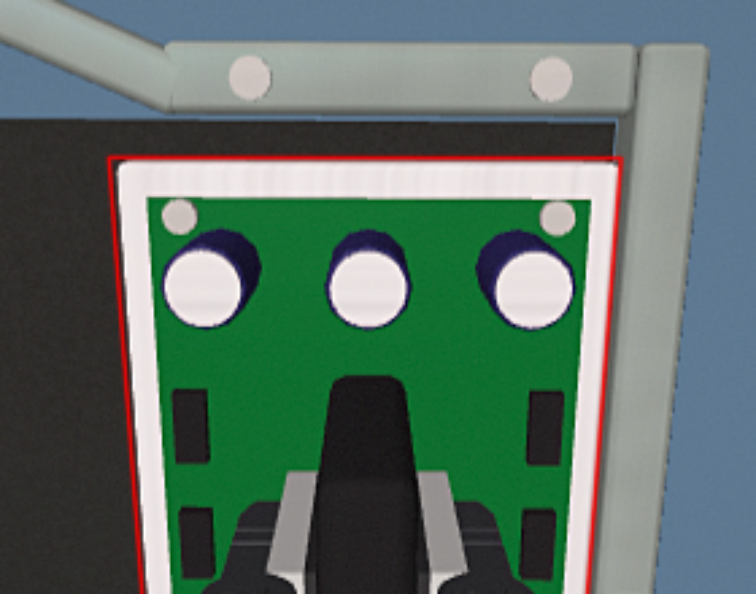

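The carrier's far edge is flush along the back stop, square and about centred: the red outline of the expected home pose matches to about 1 mm. Releasing and going to the plunger, cap top at (0.587, -0.069).

```bash
python3 - <<'E'
from h import *
q=down(-.01)
def p(*a):
    s=monitor.sense(); print(*a,round(s['clock'],2),s['position'].round(4),round(s['finger_gap'],3),s['contact_force'].round(1))
env.release(); env.hold(.3); p('rel')
env.movel([.5974,-.1866,.16],velocity=.08,frame=q); p('up')
f=grab('wrist','w5.png'); t=grab('top','t5.png')
env.close_gripper(40)
env.movel([.587,-.0693,.12],velocity=.12,frame=q); p('above')
h=env.movel([.587,-.0693,.070],velocity=.1,frame=q,guard=15); p('near',h)
if not h:
    h=env.movel([.587,-.0693,.0465],velocity=.02,frame=q,guard=25); p('down',h); env.hold(.2); p('held')
o=np.array([.5958,-.1868]);a=-.01
ex=np.array([np.cos(a),np.sin(a)]);ey=np.array([-ex[1],ex[0]])
im=f['frame'].copy()
px=proj(f,[[*(o+x*ex+y*ey),.010] for x,y in((-.045,.06),(.045,.06),(.045,-.06),(-.045,-.06))])
cv2.polylines(im,[(px*16).round().astype(int)],True,(255,0,0),1,cv2.LINE_AA,4)
cv2.imwrite('pics/w5b.png',im[...,::-1])
E
```

```text
rel 15.88 [ 0.598  -0.1866  0.0286] 0.998 [-0.2  0.2 -0.1]
up 17.68 [ 0.5972 -0.1865  0.1595] 1.0 [ 0.3  0.7 -0.1]
above 19.73 [ 0.5872 -0.0699  0.1202] 0.004 [ 0.4 -0.6  0.1]
near False 20.38 [ 0.5873 -0.0695  0.0705] -0.0 [ 0.1 -0.1 -0.4]
down True 21.45 [ 0.5872 -0.0693  0.0493] 0.002 [-3.5  0.1  9.3]
held 21.65 [ 0.5872 -0.0693  0.0493] -0.0 [-2.7  1.4  8.1]
```

View pics/w5b.png

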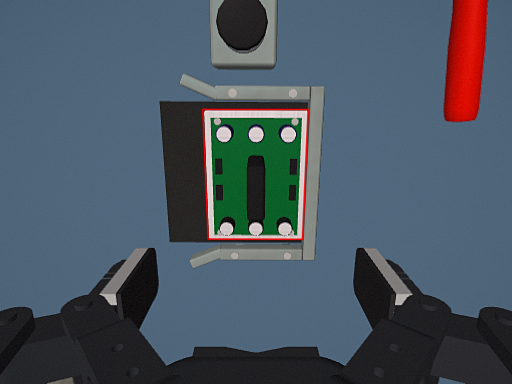

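After release the carrier stays home: the plate at (207-307, 110-240) matches the outline and is flush at the stop. The press ended with a sharp force rise at z=0.0493, 14.7 mm down, which is the end stop. I press once more to be sure, then retreat and check.

```bash
python3 - <<'E'
from car import *
q=down(-.01)
def p(*a):
    s=monitor.sense(); print(*a,round(s['clock'],2),s['position'].round(4),s['contact_force'].round(1))
h=env.movel([.587,-.0693,.0475],velocity=.01,frame=q,guard=25); p('press',h); env.hold(.15); p('held')
env.movel([.587,-.0693,.10],velocity=.05,frame=q)
env.movel([.50,-.15,.33],velocity=.2,frame=q); env.hold(.3); p('off')
f=grab('wrist','w6.png'); t=grab('top','t6.png'); sd=grab('side','s6.png')
for r in carrier(f): print(np.round(r[0],1),np.round(r[1],1),round(r[2],1))
im=np.hstack([cv2.resize(f['frame'][0:240,200:500],(400,320)),cv2.resize(sd['frame'][110:270,180:380],(400,320))])
im=np.vstack([im,np.hstack([cv2.resize(t['frame'][100:260,90:410],(520,260)),np.zeros((260,280,3),np.uint8)])])
cv2.imwrite('pics/fin.png',im[...,::-1])
# bystanders: change of top picture near them, first vs now
t0=pickle.load(open('f0.pkl','rb'))['top']['frame'].astype(int)
for n,(u,v,w,h) in dict(can=(355,225,45,40),spool=(105,215,35,35),driver=(230,120,70,22)).items():
    print(n,np.abs(t['frame'].astype(int)-t0)[v:v+h,u:u+w].mean().round(1))
E
```

```text
press False 21.93 [ 0.5873 -0.0694  0.049 ] [-5.4  1.3 15.6]
held 22.08 [ 0.5873 -0.0694  0.049 ] [-5.8  0.7 15.5]
off 25.02 [ 0.5    -0.1499  0.3297] [ 0.9  0.4 -0.4]
[ 596.1 -187. ] [106.1  77.8] 89.2
[328.1 180. ] [17.7 38. ] 3.4
[ 591.1 -182.8] [49.7 22.5] 89.4
can 4.0
spool 4.4
driver 3.7
```

View pics/fin.png

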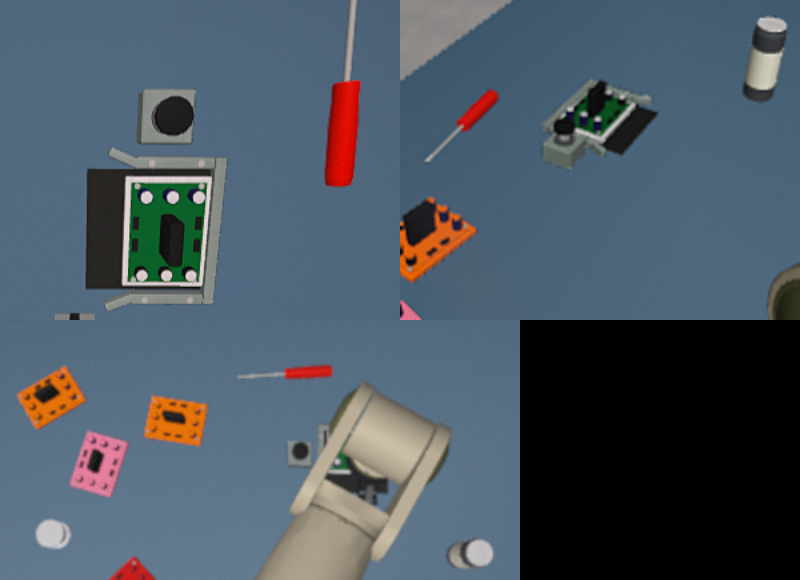

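The final views show the carrier flush in the bay, measured at (596.1, -187.0) mm with yaw -0.8° against the bay's (595.8, -186.8) and -0.6°. The plunger cap is up, and the can, spool and driver are unmoved (image change at noise level).

```bash
python3 -c "
from h import *
job.hand_in(); print(monitor.sense()['clock'])"
```

```text
the job is handed in; nothing more can be done
the job is handed in; nothing more can be done
```

The carrier is seated in the bay, the plunger has been pressed to its end stop and let back up, and the job was handed in about 25 s into the 64 s limit. Handing in reports no verdict, so what follows is from my own checks.

- **Slide:** I pinched the green and silver carrier by its grip, slid it flat across the bench and into the bay. It stopped on contact with the back stop at x = 0.597 m, against 0.596 m expected. The first push into the bay stopped at once, most likely because friction set off the force guard, so I repeated it slower with a higher guard.
- **Plunger:** I pressed it with the shut fingers to z = 0.049 m, which is the full 15 mm. The force there was 15 N, above the 9 N spring, so it was on the end stop.
- **Last checks:**
  - The carrier's middle measured within about 1 mm of home and its angle within 0.01 rad of the bay.
  - In the pictures the plunger cap looks back up. I did not measure its height.
  - The can, spool and driver show no change in the top view beyond noise.
  - The arm is clear of everything.
- **Disagreement:** The grip mask in the last wrist picture gave a point about 5 mm off. That view is oblique and shows the grip's side, so I relied on the board outline and the overlay taken just after release, which agree.

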